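# Select the peg lathe's feed and engage it

### The arm

A 6-joint arm with a two-finger parallel gripper is mounted at the origin on the work surface. World frame = base frame: x ahead of the robot, y to its left, z up, the work surface at z = 0. Lengths are in m, angles in rad, forces in N, time in s.
With the tool pointing down it reaches from about 0.375 to 0.9 m from the base axis. Payload 3.1 kg.
Tool frame: the origin (TCP) lies at the very end of the fingers, on their centre line; the grasp point (between the pads) lies 19 mm behind it; z points along the fingers, y is the line along which they close (so a half turn about z gives the same grasp; the last joint's range is limited). The gripper opens to 87 mm and grips with 3 to 60 N. Pads are 19 mm wide; open, the fingers measure 117 mm over their backs; the gripper's body (75 mm by 190 mm) begins 51 mm behind the grasp point.
Start: joints at [-1.502, 0.527, 1.433, -0, 1.181, -0.178], TCP at [0.153, -0.606, 0.223] pointing down, gripper open.
Joint ranges: [-3.08, 3.08], [-0.75, 2.2], [0.22, 2.44], [-1.43, 4.57], [0, 2.65], [-2.85, 2.85]. Speed limits (rad/s): [2.79, 2.79, 3.14, 3.14, 3.14, 3.14].

### API

Orientations are given as a rotation vector (axis times angle).
In Python, from bench import bot, imaging, sign_off gives the robot as it stands. The module is installed in compiled form; this text tells all that it offers. Calls block until the motion is done:
- bot.move_to(position, orientation): joint-space move of the TCP to a pose.
- bot.move_straight(position, rot=None, speed=0.15): straight line of the TCP; rot=None keeps the orientation; speed is the mean speed in m/s.
- bot.move_j(angles): joint-space move.
- bot.command_gripper(opening, effort=None): opening from 0.0 (shut) to 1.0 (fully open); effort is the grip in N (None keeps the last); returns when the fingers have stopped.
- bot.sleep(seconds).
- bot.ik(position, orientation): joint angles nearest the present ones, or None.
- imaging.get_image(name): name is "scene" or "top" or "wrist"; returns the picture (420x560x3 uint8, blue, green, red); there is no depth.
- imaging.camera_params(name): a dict with "vfov" (degrees; the focal length in pixels is half the picture's height over the tangent of half this angle, whatever the lens; pixels are square), "cx", "cy" (the principal point, pixels), "k1" (the pictures are not rectified: a ray, as slopes to the right and down, at radius r is drawn at 1 + k1 r^2 times it, then the intrinsics apply), "R" (3x3) and "t" (3): a world point X has camera coordinates R X + t. Camera axes: x right, y down, z forward; pixel columns grow to the right and rows downward; lengths in m; the calibration is good to about 2 mm. A picture is of the moment at which its call begins: read the wrist's pose just before it. camera_params takes no time and is no camera call; for the wrist camera it gives the pose at the moment of the call.
A pose or a line that the arm cannot do raises bot.PlanningError and nothing moves.
- sign_off(): hands the job in; it is judged then, once.
Readings, each from a call of its own:
- bot.current_time(): time.
- bot.current_qpos(): joint angles.
- bot.current_joint_velocities(): joint speeds.
- bot.current_joint_torque(): joint torques, N m.
- bot.current_ee_pos(): TCP position.
- bot.current_ee_rot(): TCP orientation.
- bot.current_contact_force(): force on the tool from outside, world axes, zero at the start.
- bot.current_ft_torque(): the same for the moment, N m.
- bot.current_grip_width(): opening from 0.0 (shut) to 1.0 (fully open).
- bot.current_grip_force(): force on a finger pad.
Only numpy, scipy, OpenCV 4.12 (cv2) and the standard library are available. Lean on these libraries where they do the work, as an engineer would, in place of code of your own. Each camera call takes 0.05 s, during which the arm holds its last target. There are 200 camera calls.

### The job

Set the small green peg lathe to its green feed: pull the black sprung selector knob up out of its slot, turn it round to the green dot and let it drop fully home into the detent there, then push the yellow feed lever all the way over, away from the robot. The dots only roughly show where the detents lie, so feel for the drop; never force the knob, neither sideways against its notches nor up against its stop. Leave everything else on the bench where it is.

Things in the scene. Friction and masses are not known exactly. Their poses are not given: they have to be found in the camera images.
- gearbox: Green gearbox of the lathe, fixed to the bench, 150 (x) x 260 (y) x 90 mm high; its lathe bed goes on 300 mm to its +y side. Origin under its centre; its x axis points away from the robot (to within its yaw), z up. The selector's axis is at (0, +55 mm) and the lever at (0, -75 mm) in this frame, on the top.
- collar: Knob's seat on the gearbox, with its pull stop and brass ring (top 10 mm over the gearbox). Origin on the knob's axis at the gearbox top, axes as the gearbox. Ring: a wide neutral slot in front and a narrow notch up to 17 degrees off each dot, hardly ever right at it; the pin drops in from about 2 degrees off. Over 25 N of knob on ring or stop is forcing; sliding the pin is not.
- knob: Black knob; origin on its axis, z up, its white pointer along its own -x. On a skirt 57 mm across (top 17.5 mm over the gearbox top when home) is a grip bar 46 mm long (along the pointer), 14 mm thick, 39 mm high. A flat-ended 4 mm pin under the skirt, 22 mm out below the pointer, drops into the ring's slots. The spring pulls down with 8 to 11 N. Pin clear, it turns freely, 100 degrees each way.
- knob_grip (a point): On the knob's axis, in its grip bar, 42 mm above the gearbox top when home: where to grip, the fingers closing across the 14 mm of the bar.
- pointer_tip (a point): Tip of the white pointer, 42 mm from the knob's axis. It starts pointing towards the robot, within 5 degrees of the gearbox's -x, the pin in the neutral slot.
- sel_lift (a joint): How far the knob is pulled up, m: 0 fully home in a slot or notch, 0.006 to 0.007 when its pin rests on top of the ring, so lift it over 0.0075 to clear; it meets its stop at 0.012.
- green_dot: Green dot, 18 mm across, on the aluminium dial, 47 mm from the knob's axis and 60 degrees round from the front (neutral), to one side or the other. Origin at its centre.
- red_dot: Red dot, as the green, 60 degrees round to the other side.
- lever (a joint): Angle of the feed lever, rad: about 0 to 0.12 at the start, leaning to the robot's side (the gearbox's -x); 1.0 right over at its stop, leaning away (+x). It stays where it is left and moves with about 1.5 N at its ball.
- lever_tip (a point): Centre of the lever's yellow ball, 26 mm across, 55 mm from the pivot on a 10 mm rod.
- lever_pivot (a point): The lever's pivot, 112 mm above the bench; it turns about the gearbox's y axis. The block round it is 70 (x) x 50 (y) mm, its top 3 mm above the pivot; a 30 mm long (y) boss of 13 mm radius lies about the pivot.
- hammer_mid (a point): Bystander: hammer, 260 mm long. Point at its middle.
- gouge_mid (a point): Bystander: gouge with a brown wooden handle, 200 mm long. Point at its middle.
- jar_mid (a point): Bystander: brown closed varnish jar, 64 mm across, 85 mm tall. Point at its middle.
- mug_mid (a point): Bystander: blue mug, 76 mm across, 85 mm tall. Point at its middle.
- plane_mid (a point): Bystander: little brass plane, 90 x 32 x 44 mm. Point at its middle.
- wedge_mid (a point): Bystander: pale spruce board, 130 x 60 x 22 mm. Point at its middle.
- blank_mid (a point): Bystander: pale maple blank, 70 x 55 x 9 mm, lying on the two rails of the lathe bed. Point at its middle.

How it is judged:
By the outcome, as a careful person would: the job done as asked, in the order asked, and still so for the second after the job is handed in, with the robot touching nothing.
It also fails if it takes over 64 s, if anything falls off the work surface, if the arm or the gripper's body presses on something with over 40 N, if the wrist force passes 120 N, or if a joint passes its speed limit or range.

## Working session

There is one attempt and no reset: what is moved stays moved. The work goes in short steps, each a Python script; the robot and the scene stay as the last script left them, time stands still between calls to the robot, and variables do not carry over. Pictures are saved under pics/ and viewed, at most 10 in all, crops included, and the job is handed in when it is done.

```bash
mkdir -p pics; cat > h.py <<'E'
import numpy as np, cv2
from scipy.spatial.transform import Rotation as Ro
from bench import bot, imaging, sign_off
def ray(p,u,v):
    f=210/np.tan(np.radians(p["vfov"])/2)
    d=np.array([(u-p["cx"])/f,(v-p["cy"])/f]); s=d.copy()
    for _ in range(30): s=d/(1+p["k1"]*(s@s))
    R=np.array(p["R"]);t=np.array(p["t"])
    w=R.T@np.array([s[0],s[1],1]); return -R.T@t, w
def onz(p,u,v,z):
    c,w=ray(p,u,v); return c+w*(z-c[2])/w[2]
def proj(p,X):
    f=210/np.tan(np.radians(p["vfov"])/2)
    c=np.array(p["R"])@np.array(X)+np.array(p["t"]); s=c[:2]/c[2]; s=s*(1+p["k1"]*(s@s))
    return s*f+[p["cx"],p["cy"]]
E
python3 - <<'E'
from h import *
for n in("scene","top"):
    im=imaging.get_image(n); cv2.imwrite(f"pics/{n}0.png",im)
    p=imaging.camera_params(n); print(n,p)
E
```

```text
scene {'vfov': 49.1536619407906, 'cx': 282.5694574510645, 'cy': 213.9411846063185, 'k1': -0.01888180567597942, 'R': array([[-0.33569269,  0.94189051, -0.01235645],
       [ 0.56898765,  0.19229989, -0.799546  ],
       [-0.75070864, -0.27543242, -0.60047774]]), 't': array([ 0.20697059, -0.20543793,  1.43317989])}
top {'vfov': 43.15681596563895, 'cx': 284.00433759952284, 'cy': 212.54399887400365, 'k1': -0.0300983346579421, 'R': array([[-9.35011713e-03, -9.99956079e-01, -6.44064035e-04],
       [-9.98847361e-01,  9.37007132e-03, -4.70760174e-02],
       [ 4.70799847e-02,  2.03155385e-04, -9.98891102e-01]]), 't': array([-0.04211027,  0.53544314,  1.50618827])}
```

View pics/top0.png

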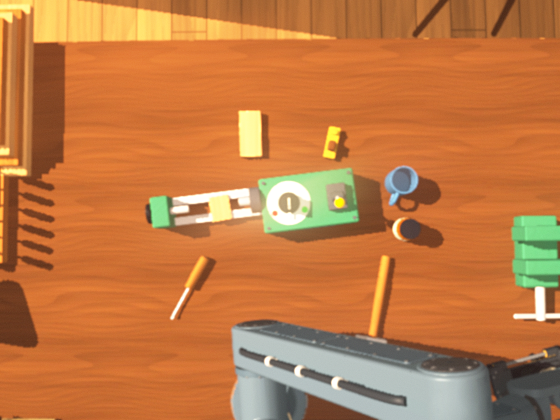

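View pics/scene0.png

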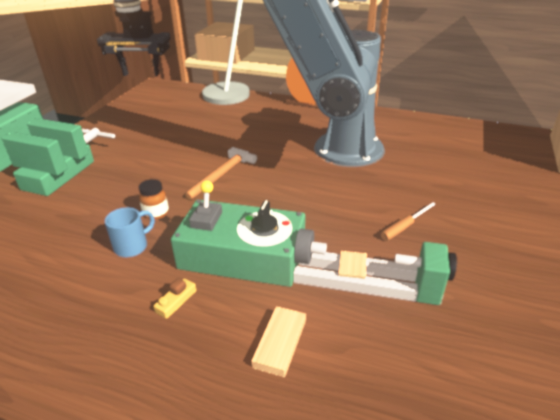

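The top view shows the gearbox at about (259–358, 169–235) px, with the knob at (289,203) and the lever ball at (340,202). Next I'll enlarge both views.

```bash
python3 - <<'E'
import cv2,numpy as np
a=cv2.imread("pics/top0.png")[160:245,250:365]; b=cv2.imread("pics/scene0.png")[170:285,170:315]
a=cv2.resize(a,None,fx=6,fy=6,interpolation=cv2.INTER_CUBIC); b=cv2.resize(b,None,fx=5,fy=5,interpolation=cv2.INTER_CUBIC)
cv2.imwrite("pics/top1.png",a); cv2.imwrite("pics/scene1.png",b)
E
```

```text
(no output)
```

View pics/top1.png

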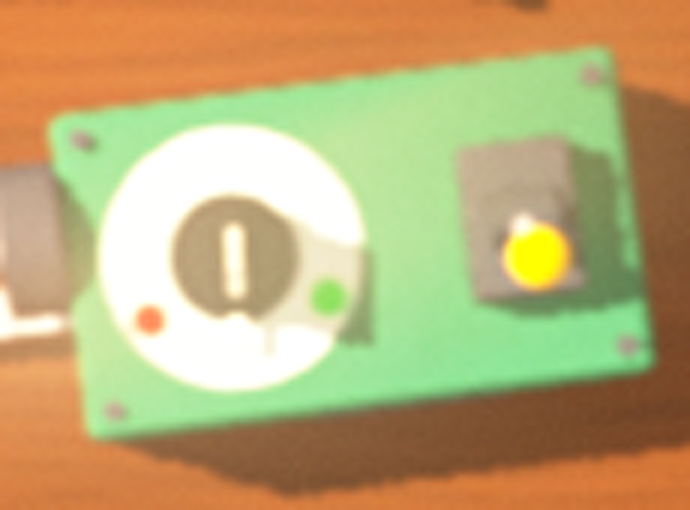

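View pics/scene1.png

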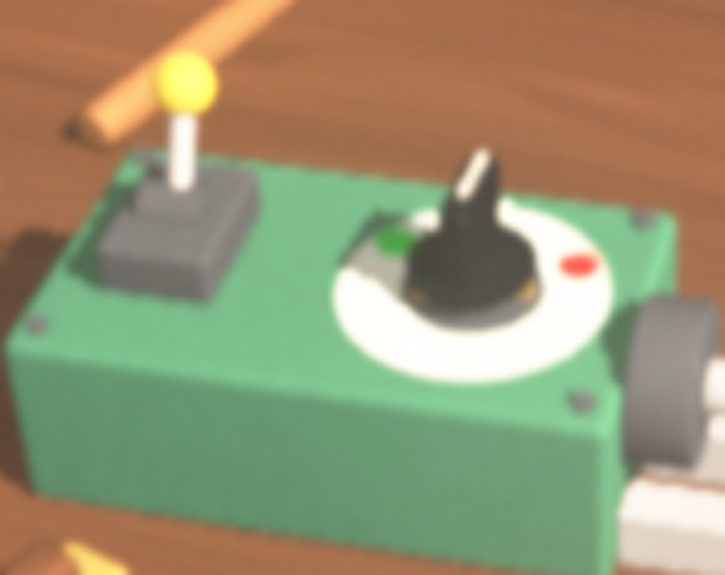

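In the top crop, the gearbox corners are at (50,120), (610,48), (655,370) and (92,438). The dial centre is at (232,258), red dot (150,320), green dot (328,297) and ball (537,254). The pointer line runs from (232,225) to (236,297).

```bash
python3 - <<'E'
from h import *
p=imaging.camera_params("top")
q=lambda x,y,z:onz(p,250+(x+.5)/6-.5,160+(y+.5)/6-.5,z)
c=[q(*k,.09) for k in((50,120),(610,48),(655,370),(92,438))]
ctr=np.mean(c,0); print("ctr",ctr)
e=lambda a,b:(np.linalg.norm(c[a]-c[b]).round(4))
print(e(0,1),e(1,2),e(2,3),e(3,0))
# yaw from long sides: +y dir = image left
ys=[c[0]-c[1],c[3]-c[2]]; print("yaw",[np.degrees(np.arctan2(-v[0],v[1])) for v in ys])
xs=[c[0]-c[3],c[1]-c[2]]; print([np.degrees(np.arctan2(v[1],v[0])) for v in xs])
yaw=np.mean([np.arctan2(-v[0],v[1]) for v in ys])
R=np.array([[np.cos(yaw),-np.sin(yaw)],[np.sin(yaw),np.cos(yaw)]])
print("axis pred",ctr[:2]+R@[0,.055],"lever pred",ctr[:2]+R@[0,-.075])
d=q(232,258,.092);print("dial",d)
r,g=q(150,320,.092),q(328,297,.092)
for n,v in(("red",r),("green",g)):
    w=R.T@(v-d)[:2];print(n,v,np.linalg.norm(w),np.degrees(np.arctan2(w[1],-w[0])))
a,b=q(232,225,.1465),q(236,297,.1465);print("bar",a,b,(a+b)/2,np.degrees(np.arctan2(*(a-b)[1::-1])))
print("ball",q(537,254,.165))
s=imaging.camera_params("scene"); k=lambda x,y,z:onz(s,170+(x+.5)/5-.5,170+(y+.5)/5-.5,z)
print("scene: ball",k(187,85,.165)," dots",k(579,265,.092),k(397,243,.092))
print("corners",k(10,350,.09),k(603,432,.09),k(675,215,.09))
dd=k(473,290,.092);print("dial",dd)
E
```

```text
ctr [ 0.56440184 -0.11331338  0.09      ]
0.2565 0.1477 0.2564 0.1455
yaw [np.float64(6.8292288324906245), np.float64(6.34193403388069)]
[np.float64(7.09098168918746), np.float64(7.036327240010616)]
axis pred [ 0.55809405 -0.05867629] lever pred [ 0.57300338 -0.1878185 ]
dial [ 0.55822721 -0.05891023  0.092     ]
red [ 0.53051114 -0.0215944   0.092     ] 0.04648280513623937 59.98272235683924
green [ 0.54016148 -0.10212077  0.092     ] 0.04683504957620527 -60.72529511801773
bar [ 0.56902874 -0.05861525  0.1465    ] [ 0.53763123 -0.06004876  0.1465    ] [ 0.55332998 -0.059332    0.1465    ] 2.614134187407839
ball [ 0.5539175  -0.18929337  0.165     ]
scene: ball [ 0.55533744 -0.18911547  0.165     ]  dots [ 0.53075537 -0.02291782  0.092     ] [ 0.54150087 -0.10315485  0.092     ]
corners [ 0.65770686 -0.22770274  0.09      ] [0.6260648  0.02051586 0.09      ] [0.48075551 0.00458944 0.09      ]
dial [ 0.56140703 -0.05977216  0.092     ]
```

```bash
cat >> h.py <<'E'
AX=np.array([0.5583,-0.0590])
def ori(deg): return (Ro.from_euler('z',deg,degrees=True)*Ro.from_euler('x',180,degrees=True)).as_rotvec()
E
python3 - <<'E'
from h import *
for b in (2.6,182.6):
    for d in (0,40,60,80):
        q=bot.ik([*AX,.12],ori(b+d)); print(b,d,None if q is None else np.round(q,2))
print(bot.current_time())
E
```

```text
2.6 0 [-0.3   0.58  1.69 -0.    0.87  1.22]
2.6 40 [-0.3   0.58  1.69  0.    0.87  0.52]
2.6 60 [-0.3   0.58  1.69 -0.    0.87  0.17]
2.6 80 [-0.3   0.58  1.69 -0.    0.87 -0.18]
182.6 0 [-0.3   0.58  1.69  0.    0.87 -1.92]
182.6 40 [-0.3   0.58  1.69  0.    0.87 -2.62]
182.6 60 None
182.6 80 None
0.1
```

```bash
python3 - <<'E'
from h import *
bot.command_gripper(0.5)
bot.move_to([*AX,.25],ori(2.6))
print(bot.current_time(),bot.current_ee_pos(),bot.current_contact_force(),bot.current_ft_torque())
p=imaging.camera_params("wrist"); im=imaging.get_image("wrist")
np.save("w1.npy",p,allow_pickle=True)
for X in ([*AX,.092],[*AX,.1465]): print(proj(p,X))
cv2.imwrite("pics/w1.png",im)
E
```

```text
3.5083 [ 0.55835744 -0.05989129  0.24996153] [ 0.03036234 -0.41724209  0.48393907] [0.03606855 0.07599111 0.06053626]
[279.5507036  193.58450757]
[279.22929977 209.86389899]
```

View pics/w1.png

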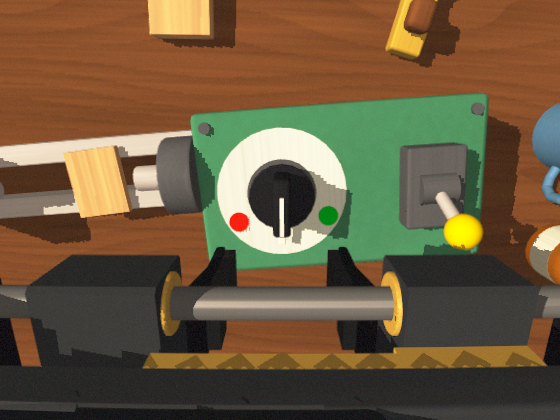

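The wrist view shows the dial edge spanning x 217–346 and y 127–254. The red dot is at (239,222), green at (328,215), and the pointer's white line runs from (281,199) to (282,237).

```bash
python3 - <<'E'
from h import *
p=np.load("w1.npy",allow_pickle=True).item()
z=.092
rim=[onz(p,*k,z) for k in((217,190.5),(346,190.5),(282,127),(282,254))]
d=np.array([ (rim[2][0]+rim[3][0])/2,(rim[0][1]+rim[1][1])/2]);print("dial",d,np.linalg.norm(rim[0]-rim[1]),np.linalg.norm(rim[2]-rim[3]))
r,g=onz(p,239,222,z),onz(p,328,215,z)
print(r,g,np.linalg.norm(r-g),[np.degrees(np.arctan2(*(v[:2]-d)[::-1]))for v in(r,g)],[np.linalg.norm(v[:2]-d)for v in(r,g)])
c=(r+g)/2; ch=(g-r)[:2]; n=np.array([-ch[1],ch[0]])/np.linalg.norm(ch); n=n*np.sign(n[0]); print("axis from dots",c[:2]+n*.0235, "yaw",np.degrees(np.arctan2(n[1],n[0])))
a,b=onz(p,281,199,.1465),onz(p,282,237,.1465); print("pointer",a,b,np.degrees(np.arctan2(*(a-b)[1::-1])))
# fine: white pixels of the pointer
im=cv2.imread("pics/w1.png"); sub=im[196:240,274:290].min(2)>150
ys,xs=np.nonzero(sub); pts=np.array([onz(p,x+274,y+196,.1465)[:2] for x,y in zip(xs,ys) if y+196<232])
print(len(pts),np.ptp(pts,0)); vx,vy,x0,y0=cv2.fitLine(pts.astype(np.float32),cv2.DIST_HUBER,0,.0001,.0001).ravel(); print("fit",np.degrees(np.arctan2(vy,vx)),x0,y0)
hit=lambda hsv:None
E
```

```text
dial [ 0.55849595 -0.06061093] 0.11520130449884146 0.11625048306321946
[ 0.53000829 -0.02316108  0.092     ] [ 0.54039631 -0.10389832  0.092     ] 0.0814027771114182 [np.float64(127.25982289366239), np.float64(-112.69112734438386)] [np.float64(0.04705356232744777), np.float64(0.04691902144258686)]
axis from dots [ 0.55851017 -0.0605308 ] yaw 7.331661332258715
pointer [ 0.56674869 -0.05994383  0.1465    ] [ 0.53682021 -0.06208359  0.1465    ] 4.089448351795342
135 [0.0259478  0.00345492]
fit 3.8609662 0.55699164 -0.060768202
```

```bash
cat >> h.py <<'E'
AX=np.array([0.5584,-0.0600])
def st(m=""):
    P=bot.current_ee_pos();F=bot.current_contact_force();T=bot.current_ft_torque()
    print(m,"t%.2f"%bot.current_time(),"P",np.round(np.array(P)*1e3,2),"yaw %.2f"%yaw(),"F",np.round(F,2),"T",np.round(T,3),"w %.3f"%bot.current_grip_width(),"g %.1f"%bot.current_grip_force(),flush=True)
def yaw():
    x=Ro.from_rotvec(bot.current_ee_rot()).as_matrix()[:,0]; return np.degrees(np.arctan2(x[1],x[0]))
E
python3 - <<'E'
from h import *
st("above")
bot.move_to([*AX,.20],ori(3.9)); st("200")
bot.move_straight([*AX,.114],speed=.08); bot.sleep(.2); st("down")
bot.command_gripper(0.0,40); bot.sleep(.3); st("closed")
E
```

```text
above t3.56 P [558.32 -59.91 249.91] yaw 2.53 F [-0.4  -0.07 -0.  ] T [0.024 0.021 0.022] w 0.500 g 0.0
200 t3.88 P [557.22 -60.21 198.91] yaw 3.82 F [-0.41  0.14  0.61] T [ 0.012  0.017 -0.01 ] w 0.500 g 0.0
down t5.30 P [558.68 -60.09 114.48] yaw 3.90 F [ 0.15 -0.35 -0.32] T [ 0.025 -0.018 -0.014] w 0.499 g 0.0
closed t6.22 P [558.4  -59.97 114.01] yaw 3.90 F [ 0.99 -0.43 -0.69] T [ 0.076 -0.002 -0.01 ] w 0.159 g 40.0
```

```bash
python3 - <<'E'
from h import *
for dz in (2,4,6,8,9):
    bot.move_straight([*AX,.114+dz/1e3],ori(3.9),speed=.02); bot.sleep(.15); st(dz)
    if abs(bot.current_contact_force()[2])>18: break
E
```

```text
2 t6.62 P [558.32 -60.   115.36] yaw 3.89 F [ 3.13 -0.88 -9.08] T [-0.079 -0.389 -0.034] w 0.152 g 40.0
4 t7.03 P [558.31 -59.99 117.93] yaw 3.90 F [ 3.15  0.31 -9.03] T [-0.122 -0.391 -0.032] w 0.157 g 40.0
6 t7.42 P [558.3  -59.99 119.96] yaw 3.90 F [ 3.   -0.7  -9.71] T [-0.142 -0.362  0.018] w 0.158 g 40.0
8 t7.83 P [558.32 -59.96 121.95] yaw 3.90 F [  2.73  -1.58 -10.99] T [-0.161 -0.424 -0.027] w 0.161 g 40.0
9 t8.22 P [558.32 -60.   122.95] yaw 3.90 F [  1.99  -1.05 -11.34] T [-0.171 -0.308  0.043] w 0.157 g 40.0
```

```bash
python3 - <<'E'
from h import *
for y in (18,32,47):
    bot.move_straight([*AX,.123],ori(y)); bot.sleep(.1); st(y)
for dz in (8,7.5,7,6.5,6,5.7):
    bot.move_straight([*AX,.114+dz/1e3],ori(47),speed=.02); bot.sleep(.15); st(dz)
    if bot.current_contact_force()[2]>-4: break
E
```

```text
18 t8.72 P [558.36 -60.12 122.99] yaw 17.91 F [  2.36  -1.1  -10.96] T [-0.327 -0.326 -0.057] w 0.157 g 40.0
32 t9.22 P [558.47 -60.27 123.03] yaw 31.88 F [  1.81  -3.6  -11.49] T [-0.508 -0.341  0.027] w 0.156 g 40.0
47 t9.72 P [558.58 -60.36 123.08] yaw 46.88 F [  1.87  -4.08 -10.64] T [-0.75  -0.38   0.023] w 0.155 g 40.0
8 t10.12 P [558.61 -60.33 122.08] yaw 46.98 F [  1.13  -5.41 -11.2 ] T [-0.929 -0.4   -0.007] w 0.155 g 40.0
7.5 t10.53 P [558.62 -60.34 121.6 ] yaw 46.99 F [  2.12  -4.81 -10.58] T [-0.973 -0.398 -0.052] w 0.156 g 40.0
7 t10.93 P [558.6  -60.35 121.12] yaw 46.98 F [  1.48  -5.4  -10.75] T [-0.898 -0.386  0.034] w 0.157 g 40.0
6.5 t11.32 P [558.63 -60.32 120.89] yaw 47.00 F [ 1.1  -5.73 -8.05] T [-1.036 -0.28  -0.018] w 0.157 g 40.0
6 t11.72 P [558.66 -60.26 120.62] yaw 47.01 F [-0.01 -4.84 -2.96] T [-1.086 -0.023 -0.013] w 0.158 g 40.0
```

```bash
python3 - <<'E'
from h import *
y=47
while y<90:
    y+=1
    bot.move_straight([*AX,.120],ori(y),speed=.05); bot.sleep(.1)
    fz=np.mean([bot.current_contact_force()[2] for _ in range(3)]); tz=bot.current_ft_torque()[2]
    print(y,"%.2f %.3f z%.2f t%.2f"%(fz,tz,bot.current_ee_pos()[2]*1e3,bot.current_time()))
    if fz<-7 or abs(tz)>.35 or fz>4: break
st()
E
```

```text
48 -2.19 0.014 z120.64 t12.07
49 -2.51 0.032 z120.62 t12.43
50 -3.06 -0.047 z120.61 t12.78
51 -2.98 -0.010 z120.60 t13.12
52 -2.23 -0.010 z120.62 t13.47
53 -1.86 0.016 z120.62 t13.82
54 -3.26 -0.024 z120.61 t14.18
55 -2.24 0.010 z120.63 t14.53
56 -3.13 0.001 z120.62 t14.88
57 -2.41 -0.021 z120.63 t15.22
58 -2.65 -0.000 z120.63 t15.57
59 -3.52 -0.014 z120.61 t15.93
60 -2.78 -0.019 z120.63 t16.27
61 -2.27 -0.012 z120.62 t16.62
62 -2.84 -0.062 z120.62 t16.98
63 -2.24 -0.041 z120.60 t17.32
64 -1.85 0.035 z120.62 t17.68
65 -2.56 0.028 z120.64 t18.02
66 -2.53 -0.044 z120.62 t18.38
67 -3.57 -0.014 z120.60 t18.73
68 -3.28 0.037 z120.61 t19.07
69 -3.08 -0.085 z120.59 t19.43
70 -3.55 -0.013 z120.60 t19.77
71 -3.52 -0.032 z120.58 t20.12
72 -3.40 0.023 z120.55 t20.48
73 -3.23 -0.018 z120.49 t20.82
74 -3.86 -0.036 z120.46 t21.18
75 -3.68 0.023 z120.44 t21.52
76 -5.35 -0.022 z120.34 t21.88
77 -6.30 0.004 z120.17 t22.23
78 -6.67 0.013 z120.00 t22.57
79 -10.50 0.056 z119.63 t22.93
 t22.93 P [558.99 -60.48 119.63] yaw 79.04 F [  2.42  -5.9  -10.5 ] T [-1.164 -0.513  0.056] w 0.154 g 40.0
```

```bash
python3 - <<'E'
from h import *
y,dz=79,6.0
while dz>0.3 and y<84:
    n=max(dz-.7,0)
    bot.move_straight([*AX,.114+n/1e3],ori(y),speed=.02); bot.sleep(.1)
    F=bot.current_contact_force(); st((y,round(n,1)))
    if F[2]>-4.5:
        bot.move_straight([*AX,.114+dz/1e3],ori(y),speed=.02); y+=.7
        bot.move_straight([*AX,.114+dz/1e3],ori(y),speed=.02)
    else: dz=n
    if abs(bot.current_ft_torque()[2])>.35: break
E
```

```text
(79, 5.3) t23.27 P [559.   -60.48 118.87] yaw 79.04 F [ 2.51 -6.45 -9.64] T [-1.151 -0.515  0.052] w 0.158 g 40.0
(79, 4.6) t23.62 P [559.   -60.48 118.22] yaw 79.05 F [ 2.31 -6.54 -9.37] T [-1.166 -0.508  0.109] w 0.154 g 40.0
(79, 3.9) t23.98 P [559.01 -60.48 117.56] yaw 79.05 F [ 2.04 -4.87 -9.1 ] T [-1.164 -0.54   0.097] w 0.159 g 40.0
(79, 3.2) t24.32 P [559.05 -60.49 116.96] yaw 79.05 F [ 1.31 -6.31 -9.38] T [-1.122 -0.447  0.095] w 0.157 g 40.0
(79, 2.5) t24.68 P [559.04 -60.47 116.31] yaw 79.06 F [ 2.48 -5.69 -8.46] T [-1.154 -0.453  0.127] w 0.159 g 40.0
(79, 1.8) t25.02 P [559.03 -60.48 115.66] yaw 79.06 F [ 1.98 -6.04 -7.04] T [-1.122 -0.387  0.125] w 0.156 g 40.0
(79, 1.1) t25.38 P [559.05 -60.49 115.04] yaw 79.07 F [ 1.32 -5.66 -6.79] T [-1.203 -0.411  0.099] w 0.155 g 40.0
(79, 0.4) t25.73 P [559.09 -60.49 114.4 ] yaw 79.07 F [ 2.41 -5.07 -7.22] T [-1.169 -0.421  0.114] w 0.160 g 40.0
(79, 0) t26.07 P [559.07 -60.48 114.14] yaw 79.07 F [ 2.45 -4.95 -5.71] T [-1.129 -0.359  0.143] w 0.155 g 40.0
```

```bash
python3 - <<'E'
from h import *
bot.command_gripper(0.16,5); bot.sleep(.1); st("loose")
bot.command_gripper(0.5,20); bot.sleep(.1); st("open")
bot.move_straight([*AX,.25],ori(79),speed=.15)
bot.move_to([*AX,.25],ori(2.6)); bot.sleep(.2)
p=imaging.camera_params("wrist"); im=imaging.get_image("wrist"); np.save("w2.npy",p,allow_pickle=True)
st(); cv2.imwrite("pics/w2.png",cv2.resize(im[80:290,180:520],None,fx=2.3,fy=2.3,interpolation=cv2.INTER_CUBIC))
cv2.imwrite("pics/w2full.png",im)
E
```

```text
loose t26.39 P [559.04 -60.08 114.29] yaw 79.01 F [ 1.14 -4.56 -4.24] T [-0.825 -0.398  0.073] w 0.158 g 4.9
open t27.29 P [558.36 -60.01 113.96] yaw 78.99 F [ 0.01 -0.81 -0.58] T [-0.035 -0.062  0.088] w 0.503 g 0.0
 t29.81 P [558.37 -60.   249.98] yaw 2.61 F [-0.91 -0.81  0.72] T [ 0.021 -0.028 -0.089] w 0.504 g 0.0
```

View pics/w2.png

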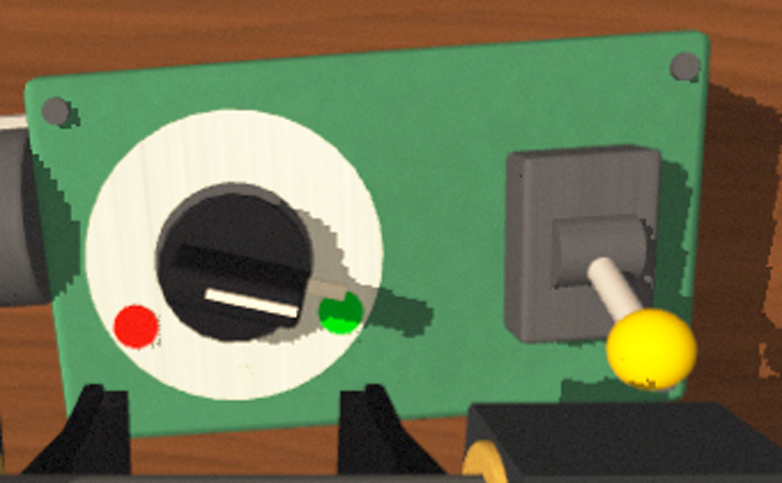

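The knob now points to the green-dot side and was lowered the full lift, back to its home height. Next is the lever.

```bash
python3 - <<'E'
from h import *
p=np.load("w2.npy",allow_pickle=True).item()
print("ball",onz(p,180+652/2.3,80+349/2.3,.163))
u=np.array([np.cos(np.radians(7)),np.sin(np.radians(7))]); piv=np.array([.5740,-.1888])
bot.command_gripper(0.0,20)
at=lambda s,z:[*(piv+s*u),z]
bot.move_to(at(-.062,.25),ori(7)); bot.move_straight(at(-.062,.146),speed=.15); bot.sleep(.1); st("ready")
f0=np.array(bot.current_contact_force())[:2]@u
s=-.062
for s in list(np.arange(-.05,.0001,.01))+list(np.arange(.002,.022,.002)):
    bot.move_straight(at(s,.146),ori(7),speed=.06); bot.sleep(.08)
    f=-(np.array(bot.current_contact_force())[:2]@u-f0); print("%.3f f %.2f"%(s,f), np.round(bot.current_contact_force(),1))
    if f>7: break
st("pushed")
bot.move_straight(at(s-.02,.146),ori(7),speed=.1); bot.move_straight(at(s-.03,.26),ori(7),speed=.2)
bot.move_to([.50,-.15,.30],ori(7)); bot.sleep(.2)
st(); p=imaging.camera_params("wrist"); np.save("w3.npy",p,allow_pickle=True); cv2.imwrite("pics/w3.png",imaging.get_image("wrist"))
cv2.imwrite("pics/s3.png",cv2.resize(imaging.get_image("scene")[140:300,120:330],None,fx=3.7,fy=3.7,interpolation=cv2.INTER_CUBIC))
E
```

```text
ball [ 0.55281581 -0.19276528  0.163     ]
ready t32.36 P [ 513.4  -196.58  147.16] yaw 7.03 F [-0.52 -0.62  0.82] T [-0.005 -0.052 -0.066] w 0.005 g 0.0
-0.050 f -1.40 [0.8 0.4 0.5]
-0.040 f -1.52 [ 1.  -0.3 -0.2]
-0.030 f -0.77 [ 0.2  0.  -0.2]
-0.020 f -0.42 [ 0.  -1.5 -0.7]
-0.010 f -1.35 [0.6 1.1 0.1]
0.000 f -0.85 [ 0.2  0.3 -0.7]
0.002 f 0.11 [-0.7 -0.1 -0.2]
0.004 f -0.68 [ 0.1 -0.1 -0.3]
0.006 f 4.28 [-4.7 -1.5  0.5]
0.008 f 7.39 [-7.7 -3.   3.4]
pushed t36.12 P [ 578.39 -188.05  145.68] yaw 7.05 F [-7.67 -3.    3.43] T [-0.453  1.495 -0.022] w 0.001 g 4.6
 t37.81 P [ 500.26 -150.43  298.63] yaw 6.98 F [-0.8   1.02  0.7 ] T [-0.001 -0.008  0.009] w 0.004 g 0.0
```

View pics/s3.png

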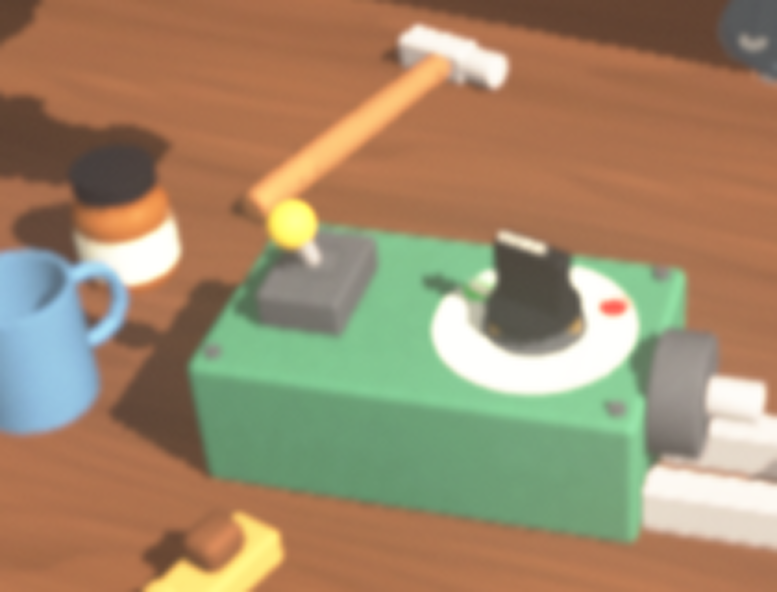

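View pics/w3.png

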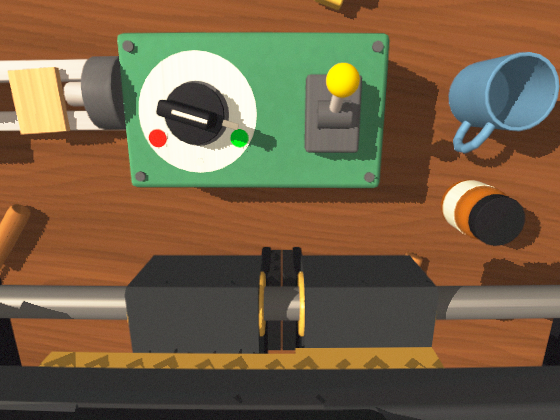

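The scene view shows the lever leaning away and the knob's skirt seated on its ring. In the wrist view the ball is at (344,80) px and the pointer line runs from (171,112) to (209,121). I'll check both numerically.

```bash
python3 - <<'E'
from h import *
p=np.load("w3.npy",allow_pickle=True).item()
u=np.array([np.cos(np.radians(7)),np.sin(np.radians(7))]); piv=np.array([.5740,-.1888])
b=onz(p,344,80,.160); print("ball",b,"along",(b[:2]-piv)@u)
s=imaging.camera_params("scene"); b=onz(s,120+293/3.7,140+224/3.7,.160); print("scene ball",b,(b[:2]-piv)@u)
im=cv2.imread("pics/w3.png"); c=im[106:126,166:212].min(2)>150; ys,xs=np.nonzero(c)
for z in(.1465,.1535):
    pts=np.array([onz(p,x+166,y+106,z)[:2] for x,y in zip(xs,ys)],np.float32)
    v=cv2.fitLine(pts,cv2.DIST_HUBER,0,1e-4,1e-4).ravel(); d=v[:2]; n=np.array([-d[1],d[0]]); print(z,np.degrees(np.arctan2(d[1],d[0])),"axis offset of line",(v[2:]-AX)@n)
print(bot.current_time())
E
```

```text
ball [ 0.60037902 -0.18753012  0.16      ] along 0.02633715664001647
scene ball [ 0.60016222 -0.18457891  0.16      ] 0.026481631342522877
0.1465 81.04088 axis offset of line 0.0001680301228863342
0.1535 81.0413 axis offset of line -0.0004553202171194324
37.9083
```

```bash
python3 -c "
from h import *
print(sign_off())"
```

```text
the job is handed in; nothing more can be done
None
```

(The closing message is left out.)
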